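# Pack the service case and snap its lid shut

### The arm

A 7-joint arm with a two-finger parallel gripper is mounted at the origin on a cart in front of the work surface, level with it; the furniture and walls round the work are solid. World frame = base frame: x ahead of the robot, y to its left, z up, the work surface at z = 0. Lengths are in mm, angles in degrees, forces in N, time in s.
With the tool pointing down it reaches from about 350 to 900 mm from the base axis. Payload 19.9 kg.
Tool frame: the origin (TCP) lies midway between the tips of the shut fingers; the grasp point (between the pads) lies 19 mm behind it; z points along the fingers, x is the direction in which the jaws open and shut, and the axes are right-handed (so a half turn about z gives the same grasp; the last joint's range is limited). The gripper opens to 94 mm and grips with 3 to 60 N. Pads are 16 mm wide; open, the fingers measure 119 mm over their backs; the gripper's body (75 mm by 177 mm) begins 78 mm behind the grasp point.
Start: joints at [-74.685, 23.915, -0.59, 92.452, 0.269, 63.638, -3.037], TCP at [189.937, 595.418, 205.425] pointing down, gripper open.
Joint ranges: [-161.28, 161.28], [-22.2, 115.67], [-73.04, 71.86], [3.21, 147.25], [-68.34, 248.33], [10.77, 114.83], [-161.83, 161.83]. Speed limits (degrees/s): [108.29, 108.29, 136.94, 136.94, 172.46, 172.46, 172.46].

### API

Orientations are given as [roll, pitch, yaw] about the fixed x, y, z axes, in that order (R = Rz(yaw) Ry(pitch) Rx(roll)).
In Python, from rig import * gives the robot as it stands.
- The arm moves only by the shell command python3 -m jog 'ROWS'. ROWS is text: rows parted by semicolons, each of 5 numbers parted by spaces: the opening, from -1 (shut) to 1 (fully open), then the shift along the tool's x, y, z in units of 0.2 m (1.0 is 0.2 m), then the turn about the tool's z in units of pi/4 rad (1.0 is pi/4 rad). A call has 1 to 8 rows; each row is the pose to reach, as a shift and turn from the pose commanded when the call began, along the tool's axes at that moment; what a row does not reach only later rows make up. A row lasts 1/10 s, in which the tool goes at most 50 mm and 8.59 degrees, less where a joint would pass 70% of its speed; a pose out of reach is approached as far as the arm can. A call with a number of a shift or a turn outside -1 to 1 is refused whole. A call with a gripper value outside its range is refused whole. The fingers move at their own pace and stop on an object; the grip force is fixed at half the most. Time passes only in rows, so rows that repeat a pose let the fingers close. It gives the time, the measured TCP pose, the force and the opening at its end, in the units of the state.
- read_state(): the state, without advancing time (a new reading comes with each control period).
- get_image(name): name is "scene" or "side" or "wrist"; returns the picture (384x512x3 uint8, red, green, blue); there is no depth.
- camera_params(name): a dict with "camera_matrix" (3x3 intrinsics, pixels), "R" (3x3) and "t" (3): a world point X has camera coordinates R X + t; the wrist camera has in their place "mount" (4x4, takes a point from camera to tool coordinates, whose origin is the TCP and whose axes are the tool frame's). Camera axes: x right, y down, z forward; pixel columns grow to the right and rows downward; lengths in mm; the calibration is good to about 2 mm. The wrist camera is an equidistant fisheye: a pixel r from the principal point sees the ray r / f radians off the axis. A picture is of the moment at which its call begins: read the wrist's pose just before it. camera_params takes no time and is no camera call.
- finish_job(): hands the job in, once; it reports no verdict.
The state is a dict: "time_s": time; "joints": joint angles; "qd": joint speeds; "joint_torque": joint torques, N m; "eef_pos": TCP position; "ee_rot": TCP orientation; "wrist_force": force on the tool from outside, world axes, zero at the start; "ft_torque": the same for the moment, N m; "opening": opening from 0.0 (shut) to 1.0 (fully open).
Only numpy, scipy, OpenCV 4.12 (cv2) and the standard library are available. Lean on these libraries where they do the work, as an engineer would, in place of code of your own. Each camera call takes 0.05 s, during which the arm holds its last target. There are 200 camera calls.

### The job

Pack the service case: lay the grease cartridge in its cradle (the bay with the two rubber ribs) and the long slim part box flat on the pad in the other bay, setting both down gently. Then swing the lid down without slamming it and press on its thumb pad until the catch snaps and the lid is fully shut. Leave the other things on the bench where they are.

Things in the scene. Friction and masses are not known exactly. Their poses are not given: they have to be found in the camera images.
- case: grey sheet-metal case fixed to the bench, 180 (x) x 220 (y) x 70 mm high, walls and floor 5 mm. Origin: centre of its underside; z up; -x is its front, where a spring catch stands 24 mm out from the middle of the wall, 72 mm high; +x is the hinge side. A low divider along x (4 mm thick, 32 mm above the floor) at y = 0 parts it into two bays, each 170 x 103 mm.
- cartridge_bay (a point): middle of the floor of the bay on the case's +y side, 5 mm above the case's origin. Two rubber ribs run along x on either side of it, 12 mm high, 6 mm thick, with 34 mm between them: the cartridge lies between and on top of them, along x, its axis then 32 mm above this floor and directly above this point.
- box_bay (a point): middle of the flat rubber pad, 20 mm thick, that fills the floor of the bay on the case's -y side: 25 mm above the case's origin. The long box lies here flat with its length along the case's x.
- case_lid (a joint): angle of the case's lid, rad: 0 fully shut, about 1.57 upright, 1.95 widest open. A stiff hinge lets it stay where it is left. Going down it meets the spring catch at about 0.08 rad; pressing on the pad with about 12 N snaps it past, then the catch holds it at 0.
- lid_hinge (a point): middle of the lid's hinge line, on the case's far (+x) top edge, 70 mm above the bench; the line runs along the case's y. The lid is a plate 180 mm long from this line to its free edge, 220 mm wide, 6 mm thick; its x points from the free edge to the hinge, z out of its outer face (up when shut).
- lid_pad (a point): middle of the rubber thumb pad (34 x 60 mm) on the lid's outer face, 152 mm from the hinge line and 28 mm from the free edge; 77 mm above the bench when the lid is shut.
- cartridge: grease cartridge, a cylinder 52 mm in diameter and 145 mm long with a short thin nose at its +x end, lying on the bench; 0.42 kg. x along its axis; origin on its surface, at the underside as it lies at the start (it turns with the cartridge when that rolls).
- cartridge_axis (a point): middle of the cartridge, on its axis: 26 mm above the bench at the start. It balances about 5 mm from here towards -x.
- long_box: long slim cardboard part box, 112 (x) x 51 (y) x 36 mm high, 0.17 kg, lying on the bench. Origin: centre of its underside, x along its length, z up.
- big_box: bystander: bigger part box, 122 x 76 x 51 mm, at the back left. Origin: centre of its underside.
- pulley: bystander: belt pulley lying flat, 86 mm in diameter, 32 mm high. Origin: centre of its underside.
- spool: bystander: spool of trimmer line lying flat, 90 mm in diameter, 36 mm high. Origin: centre of its underside.

How it is judged (in metres and radians):
On the way, in this order (a step that is already met when the one before it is completed fails the run):
1. the cartridge lies in its cradle and the long box flat in the other bay, with the lid still open (x of cartridge_axis in the frame of case between -0.02 and 0.02 m and y of cartridge_axis in the frame of case between 0.0435 and 0.0635 m and z of cartridge_axis in the frame of case between 0.03 and 0.044 m and angle between the x axis of cartridge and the x axis of case, either way round below 0.12 rad and x of long_box in the frame of case between -0.035 and 0.035 m and y of long_box in the frame of case between -0.085 and -0.022 m and z of long_box in the frame of case between 0.018 and 0.031 m and angle between long_box's own z axis and vertical below 0.12 rad and value of joint case_lid above 0.5 rad), for 0.2 s.
2. the lid is pressed past the catch, fully shut (value of joint case_lid below 0.02 rad), for 0.2 s.
At the end, for the whole second after the job is handed in: The lid is snapped shut (under 0.02 rad); the cartridge rests in its cradle (within 10 mm of its midline, 20 mm along it, 0.12 rad) and the long box rests flat on its underside (within 0.12 rad) on the pad of the other bay (x of cartridge_axis in the frame of case between -0.02 and 0.02 m and y of cartridge_axis in the frame of case between 0.0435 and 0.0635 m and z of cartridge_axis in the frame of case between 0.03 and 0.044 m and angle between the x axis of cartridge and the x axis of case, either way round below 0.12 rad and x of long_box in the frame of case between -0.035 and 0.035 m and y of long_box in the frame of case between -0.085 and -0.022 m and z of long_box in the frame of case between 0.018 and 0.031 m and angle between long_box's own z axis and vertical below 0.12 rad and value of joint case_lid below 0.02 rad and linear speed of each of cartridge, long_box below 0.02 m/s); the robot touches nothing.
It fails at once if a bystander (big box, pulley, spool) is shifted by more than 25 mm (distance of any of big_box, pulley, spool from where it was at the start of the episode above 0.025 m).
It fails at once if the cartridge or the long box is dropped or thrown into the case (faster than 0.7 m/s inside it) ((horizontal distance between cartridge_axis and case below 0.11 m and height (world z) of cartridge_axis below 0.12 m and linear speed of cartridge above 0.7 m/s) or (horizontal distance between long_box and case below 0.11 m and height (world z) of long_box below 0.12 m and linear speed of long_box above 0.7 m/s)).
It fails at once if the lid is slammed (faster than 5 rad/s before it reaches the catch) (value of joint case_lid above 0.12 rad and velocity of joint case_lid below -5 rad/s).
It also fails if it takes over 72 s, if anything falls off the work surface, if the arm or the gripper's body presses on something with over 40 N, if the wrist force passes 120 N, or if a joint passes its speed limit or range.

## Working session

There is one attempt and no reset: what is moved stays moved. The work goes in short steps, Python scripts to look and compute and a shell command to move; the robot and the scene stay as the last step left them, time stands still between calls to the robot, and variables do not carry over. Pictures are saved under pics/ and viewed, about 8 in all and at most 12, crops included, and the job is handed in when it is done.

```bash
ls; mkdir -p pics
python3 - <<'E'
from rig import *
import cv2,json
s=read_state();print(s)
for n in("scene","side","wrist"):
    print(n,camera_params(n))
    cv2.imwrite(f"pics/{n}0.png",get_image(n)[:,:,::-1])
a=cv2.imread("pics/scene0.png");b=cv2.imread("pics/side0.png")
cv2.imwrite("pics/s0big.png",cv2.resize(a,(800,600),interpolation=cv2.INTER_CUBIC))
cv2.imwrite("pics/d0big.png",cv2.resize(b,(800,600),interpolation=cv2.INTER_CUBIC))
E
```

```text
pics
{'time_s': 0.0, 'joints': array([-74.68571088,  23.94686498,  -0.59049641,  92.4839838 ,
         0.27055726,  63.63848718,  -3.03531906]), 'qd': array([-0.09113582,  0.04614276,  0.00401188, -0.01767578, -0.06676917,
        0.02194866, -0.0058106 ]), 'joint_torque': array([-7.86879154e-04, -8.51279426e+01,  6.38323724e-01, -4.25991082e+01,
       -4.89628874e-02,  1.87769788e-02,  9.45694501e-05]), 'eef_pos': array([189.84346054, 595.08628204, 204.84937296]), 'ee_rot': array([1.79993799e+02, 6.77247066e-02, 7.23104822e+01]), 'wrist_force': array([ 0.12386482,  0.32161842, -0.5432048 ]), 'ft_torque': array([-0.04742574,  0.00775309, -0.06694301]), 'opening': 1.001884579021549}
scene {'camera_matrix': array([[451.99726096,   0.        , 257.63902355],
       [  0.        , 451.99726096, 190.77010303],
       [  0.        ,   0.        ,   1.        ]]), 'R': array([[ 0.69802934, -0.71602892,  0.0075913 ],
       [-0.54088997, -0.53418095, -0.64968357],
       [ 0.46924735,  0.44939214, -0.76016684]]), 't': array([-307.16838297,  429.75313734,  932.5377727 ])}
side {'camera_matri
[... 198 characters left out ...]
 0.00258511],
       [-0.11012433, -0.59846848, -0.7935415 ],
       [ 0.1477855 ,  0.7796629 , -0.60851065]]), 't': array([-519.42399535,  198.49818624,  881.27668505])}
wrist {'camera_matrix': array([[297.31863964,   0.        , 252.71325049],
       [  0.        , 297.31863964, 187.21892163],
       [  0.        ,   0.        ,   1.        ]]), 'mount': array([[ 9.99999861e-01,  5.17743872e-04,  1.00047657e-04,
         9.81899394e-01],
       [-5.25567127e-04,  9.63104851e-01,  2.69125938e-01,
        -7.79119472e+01],
       [ 4.29819210e-05, -2.69125953e-01,  9.63104989e-01,
        -1.79066354e+02],
       [ 0.00000000e+00,  0.00000000e+00,  0.00000000e+00,
         1.00000000e+00]])}
```

View pics/s0big.png

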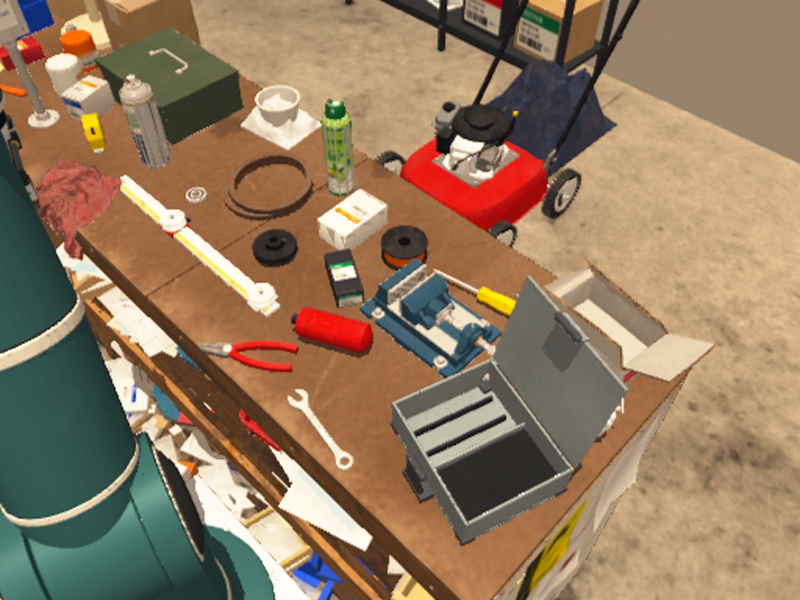

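View pics/d0big.png

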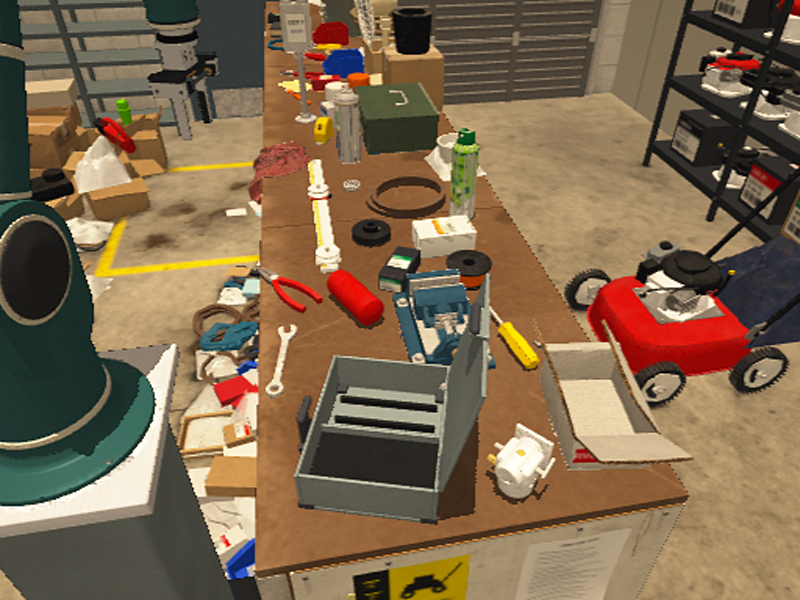

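Run:
```python
import cv2
a=cv2.imread("pics/scene0.png")[150:350,180:410];b=cv2.imread("pics/side0.png")[150:340,160:340]
cv2.imwrite("pics/c1.png",cv2.resize(a,None,fx=3,fy=3,interpolation=cv2.INTER_CUBIC))
cv2.imwrite("pics/c2.png",cv2.resize(b,None,fx=3,fy=3,interpolation=cv2.INTER_CUBIC))
```

```text
(no output)
```

View pics/c1.png

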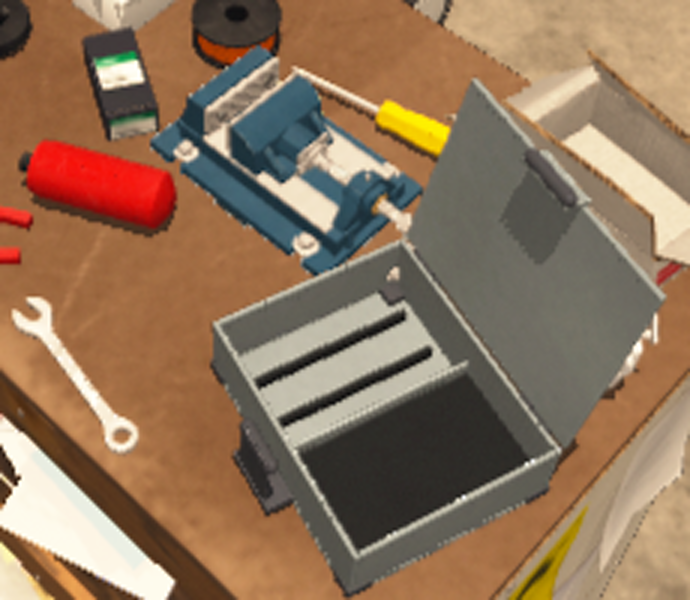

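View pics/c2.png

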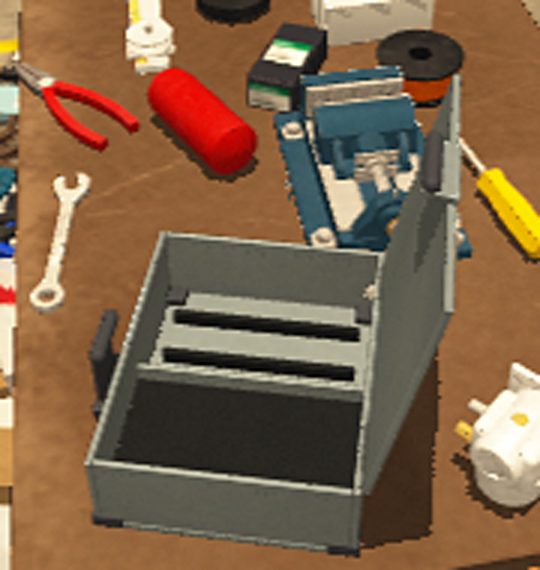

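```bash
cat > h.py <<'E'
from rig import *
import numpy as np, cv2
from scipy.optimize import least_squares
from scipy.spatial.transform import Rotation as Ro
P={n:camera_params(n) for n in("scene","side")}
def proj(n,X):
    p=P[n];c=np.atleast_2d(X)@p["R"].T+p["t"];q=c@p["camera_matrix"].T;return q[:,:2]/q[:,2:]
off={"scene":(180,150),"side":(160,150)}
def unc(n,pts): return (np.array(pts,float)+.5)/3-.5+off[n]
def place(pts,v): 
    c,s=np.cos(v[2]),np.sin(v[2]);pts=np.array(pts,float)
    return pts@np.array([[c,s,0],[-s,c,0],[0,0,1]])+[v[0],v[1],0]
def fit(model,obs,v0):
    f=lambda v:np.concatenate([(proj(n,place(model(v) if callable(model) else model,v))[i]-unc(n,o)).ravel() for n,i,o in obs])
    r=least_squares(f,v0,loss='soft_l1');return r.x,np.sqrt(np.mean(f(r.x)**2))
E
python3 - <<'E'
from h import *
def M(v):
    a=v[3];ux=np.array([-np.cos(a),0,np.sin(a)])
    return [[-90,110,70],[-90,-110,70],[90,-110,70],[90,110,70],*(np.array([90,110,70])+180*ux,np.array([90,-110,70])+180*ux)]
r,e=fit(M,[("scene",range(6),[(215,325),(350,553),(558,452),(405,243),(475,82),(660,298)]),("side",range(6),[(163,235),(88,463),(362,493),(380,253),(460,78),(450,310)])],[600,-200,0,1.6])
print("case",r[:2],np.degrees(r[2:]),e)
L=[[56,25.5,36],[56,-25.5,36],[-56,-25.5,36],[-56,25.5,36],[-56,-25.5,0],[-56,25.5,0]]
for y0 in(0,.8,1.57,2.3):
  r,e=fit(L,[("scene",range(6),[(84,38),(132,30),(157,107),(106,123),(158,130),(112,139)]),("side",range(6),[(277,25),(326,37),(297,92),(249,76),(293,111),(250,102)])],[600,150,y0]);print("box",r[:2],np.degrees(r[2]),e)
# cartridge silhouettes
obs={}
t=np.linspace(0,2*np.pi,40)
C=np.array([[x,26*np.cos(a),26+26*np.sin(a)] for x in(-72.5,72.5) for a in t])
def mom(m):
    c=np.array([m['m10'],m['m01']])/m['m00'];return np.r_[c,np.array([m['mu20'],m['mu11'],m['mu02']])/m['m00']/20]
for n in P:
    im=cv2.imread(f"pics/{n}0.png");h=cv2.cvtColor(im,cv2.COLOR_BGR2HSV)
    k=(((h[...,0]<8)|(h[...,0]>172))&(h[...,1]>180)&(h[...,2]>60)).astype(np.uint8)
    s,o=np.array(off[n]),None
    nn,lab,st,ce=cv2.connectedComponentsWithStats(k)
    c=unc(n,[(100,185) if n=="scene" else (200,120)])[0]
    i=lab[int(c[1]),int(c[0])];print(n,st[i]);obs[n]=mom(cv2.moments((lab==i).astype(np.uint8),True))
f=lambda v:np.concatenate([mom(cv2.moments(cv2.convexHull(proj(n,place(C,v)).astype(np.float32))))-obs[n] for n in P])
for y0 in(1,2,3):
  r=least_squares(f,[530,100,y0]);print("cart",r.x[:2],np.degrees(r.x[2]),r.cost,r.fun.round(1))
def ground(n,uv,z):
    p=P[n];d=p["R"].T@np.linalg.solve(p["camera_matrix"],[*uv,1]);o=-p["R"].T@p["t"];return o+d*(z-o[2])/d[2]
for k,uv,z in[("bigbox",(353,205),51),("pulley",(274,240),32),("spool",(404,238),36)]:print(k,ground("scene",np.array(uv)/1.5625,z))
for uv in[(152,140),(270,48),(420,185),(315,272)]:print("vise",ground("scene",unc("scene",uv),20))
E
```

```text
case [ 467.60358132 -128.99249819] [-18.29803274 103.10697512] 1.205403334291277
box [568.19991717 278.60605941] 61.326564029810505 1.2742214837159946
box [568.19991893 278.60605891] -7498.673439896992 1.2742214675401713
box [568.19992001 278.60605868] -2098.6734424173223 1.2742214571180754
box [568.19991748 278.60605926] 61.32656329710667 1.2742214805243366
scene [189 196  50  30 963]
side [209 172  37  36 736]
cart [406.16069896 134.08129121] -39.841669649535305 738.5715204504592 [ -2.7  27.3   4.6  -3.1  -0.4 -19.6  16.2   6.7   1.1  -0.9]
cart [466.35195835 219.42141305] 177.41797451793383 107.5175007982806 [-7.2 -3.7  0.1 -7.4  2.9 -1.7 -5.   6.5 -3.3 -2.4]
cart [469.51265824 202.94542743] 93.74431391993176 18.9822030877037 [-1.4 -1.  -0.4  3.   3.   0.4 -0.5 -2.3 -0.8  3.2]
bigbox [693.29823129 383.80506399  51.        ]
pulley [532.60549683 434.6560572   32.        ]
spool [708.86195569 258.58237662  36.        ]
vise [540.07157477 204.23908316  20.        ]
vise [703.50513189 207.2233715   20.        ]
vise [674.23418106  -7.30933973  20.        ]
vise [536.75582038  -3.04092728  20.        ]
```

Run:
```python
from h import *
t=np.linspace(0,2*np.pi,40)
C=np.array([[x,26*np.cos(a),26+26*np.sin(a)] for x in(-72.5,72.5) for a in t])
m={}
for n in P:
    im=cv2.imread(f"pics/{n}0.png");h=cv2.cvtColor(im,cv2.COLOR_BGR2HSV)
    k=(((h[...,0]<8)|(h[...,0]>172))&(h[...,1]>150)&(h[...,2]>40)).astype(np.uint8)
    nn,lab,st,ce=cv2.connectedComponentsWithStats(k)
    c=unc(n,[(100,185) if n=="scene" else (200,120)])[0]
    m[n]=(lab==lab[int(c[1]),int(c[0])]).astype(np.uint8)
def iou(v):
    s=0
    for n in P:
        a=np.zeros((384*4,512*4),np.uint8);cv2.fillConvexPoly(a,cv2.convexHull(np.round(proj(n,place(C,v))*4+1.5).astype(int)),1)
        b=cv2.resize(m[n],None,fx=4,fy=4,interpolation=cv2.INTER_NEAREST);s+=(a&b).sum()/(a|b).sum()/2
    return -s
from scipy.optimize import minimize
res=[minimize(iou,[465,208,np.radians(y)],method='Nelder-Mead',options=dict(initial_simplex=np.array([[465,208,np.radians(y)],[485,208,np.radians(y)],[465,230,np.radians(y)],[465,208,np.radians(y+10)]]))) for y in range(60,180,20)]
for r in res:print(r.x[:2],np.degrees(r.x[2]),r.fun)
```

```text
[465.7179963  202.85031627] 114.23319823234314 -0.8346267064520858
[466.35928467 201.56680702] 114.2724841718931 -0.8347359474811854
[465.9272484  201.67113344] 114.5706660824984 -0.8350776349191538
[465.65983195 201.91294318] 114.25983197118907 -0.8348796894819643
[465.22484716 203.05696358] 114.22686344185922 -0.8352453442238441
[465.30348802 203.02734345] 114.08777897015784 -0.8345955304818371
```

```bash
cat >> h.py <<'E'
def to(x,y,z,yaw,s=None):
    s=s or read_state();R=Ro.from_euler('xyz',s["ee_rot"],degrees=True).as_matrix()
    d=R.T@(np.array([x,y,z])-s["eef_pos"])/200
    t=-((yaw-s["ee_rot"][2]+180)%360-180)/45
    print("row",d.round(3),round(t,3),"| at",s["eef_pos"].round(1),s["ee_rot"].round(1),"j",s["joints"].round(0),"f",s["wrist_force"].round(1),"op",round(s["opening"]*94,1),"t",s["time_s"])
E
python3 -c "
from h import *
to(466.5,200,205,24)"
```

```text
row [-1.462e+00  1.918e+00  1.000e-03] 1.074 | at [189.8 595.2 205. ] [180.    0.   72.3] j [-75.  24.  -1.  92.   0.  64.  -3.] f [ 0.1  0.2 -0.1] op 93.7 t 0.15
```

```bash
python3 -m jog '0.7 -0.15 0.2 0 0;0.7 -0.3 0.4 0 0;0.7 -0.45 0.6 0 0;0.7 -0.6 0.8 0 0;0.7 -0.73 0.96 0 0;0.7 -0.73 0.96 0 0;0.7 -0.73 0.96 0 0;0.7 -0.73 0.96 0 0' && python3 -c "
from h import *
to(466.5,200,205,24)"
```

```text
time_s: 0.95
eef_pos: [327.7, 398.8, 205.4]
ee_rot: [-180.0, 0.0, 72.4]
wrist_force: [0.5, -0.0, 0.2]
opening: 0.849
row [-0.738  0.962  0.002] 1.075 | at [327.7 398.8 205.4] [-180.     0.    72.4] j [-58.  13.   5. 108.  -1.  59.  20.] f [ 0.5 -0.   0.2] op 79.8 t 0.95
```

```bash
python3 -m jog '0.7 -0.15 0.2 0 0.15;0.7 -0.3 0.4 0 0.3;0.7 -0.45 0.6 0 0.45;0.7 -0.6 0.8 0 0.6;0.7 -0.738 0.962 0 0.8;0.7 -0.738 0.962 0 1;0.7 -0.738 0.962 0 1;0.7 -0.738 0.962 0 1' && python3 -c "
from h import *
to(466.5,200,205,24)
s=read_state();print(s['eef_pos'],s['ee_rot'])
cv2.imwrite('pics/w1.png',cv2.resize(get_image('wrist')[:,:,::-1],(768,576)))"
```

```text
time_s: 1.75
eef_pos: [466.3, 200.5, 205.3]
ee_rot: [-180.0, 0.0, 27.7]
wrist_force: [-0.2, 0.6, 0.1]
opening: 0.847
row [-0.     0.003  0.001] 0.082 | at [466.3 200.5 205.3] [-180.     0.    27.7] j [-44.  12.  20. 110.  -5.  59.   5.] f [-0.2  0.6  0.1] op 79.6 t 1.75
[466.31936716 200.48247729 205.25816733] [-1.79994896e+02  2.38271517e-02  2.76716922e+01]
```

View pics/w1.png

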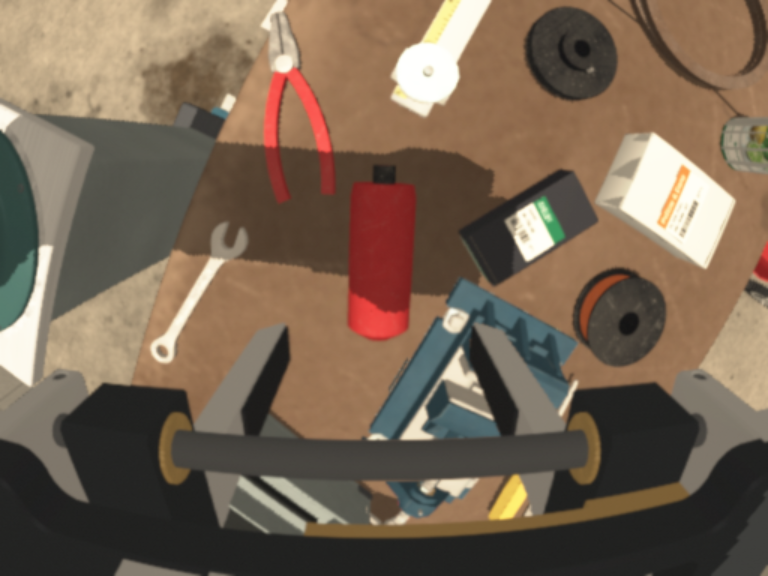

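```bash
cat >> h.py <<'E'
def wray(uv,z,pos,rot,sc=1.5):
    p=camera_params("wrist");K=p["camera_matrix"];M=p["mount"]
    q=(np.array(uv,float)+.5)/sc-.5-K[:2,2];r=np.linalg.norm(q);a=r/K[0,0]
    d=np.r_[q/r*np.sin(a),np.cos(a)];R=Ro.from_euler('xyz',rot,degrees=True).as_matrix()
    o=np.array(pos)+R@M[:3,3];d=R@M[:3,:3]@d
    return (o+d*(z-o[2])/d[2])[:2]
E
python3 - <<'E'
from h import *
p,r=[466.3,200.5,205.3],[-180,0,27.67]
w=lambda u,z:wray(u,z,p,r)
a,b=w((382.5,200),26),w((379.5,310),26);d=a-b;print("cart yaw",np.degrees(np.arctan2(d[1],d[0])))
print("side edges",[np.linalg.norm(w((351,200),26)-w((414,200),26)),np.linalg.norm(w((349,310),26)-w((410,310),26))])
n,e=w((383,183),26),w((379,337),20);print("ends",n,e,"mid",(n+e)/2,np.linalg.norm(n-e))
c=np.array([w(u,36) for u in[(462,233),(571,170),(597,213),(493,283)]]);print(c,c.mean(0),[np.linalg.norm(c[i]-c[i-1]) for i in range(4)])
for d in(c[1]-c[0],c[2]-c[3]):print(np.degrees(np.arctan2(d[1],d[0])))
E
```

```text
cart yaw 116.22452847344154
side edges [np.float64(50.6377683486478), np.float64(51.9957727261691)]
ends [441.9748985  255.32681006] [501.55150389 134.91415412] mid [471.76320119 195.12048209] 134.34500221743076
[[515.82091458 250.51776622]
 [571.32710581 341.74518017]
 [611.73711011 323.69872675]
 [560.1743542  226.87495698]] [564.76487118 285.70915753] [np.float64(50.261416963775325), np.float64(106.78660178914691), np.float64(44.25655803036409), np.float64(109.69758516128721)]
58.6820954213906
61.9628093038377
```

```bash
python3 -c "
from h import *
to(470,195.5,10,25.8)"
```

```text
row [0.005 0.031 0.977] 0.042 | at [466.3 200.5 205.3] [-180.     0.    27.7] j [-44.  12.  20. 110.  -5.  59.   6.] f [-0.6 -0.1 -0.1] op 80.1 t 1.8
```

```bash
python3 -m jog '0.7 0.005 0.03 0.2 0.04;0.7 0.005 0.03 0.4 0.04;0.7 0.005 0.03 0.6 0.04;0.7 0.005 0.03 0.75 0.04;0.7 0.005 0.03 0.87 0.04;0.7 0.005 0.03 0.94 0.04;0.7 0.005 0.03 0.977 0.04;0.7 0.005 0.03 0.977 0.04' && python3 -m jog '-1 0 0 0 0;-1 0 0 0 0;-1 0 0 0 0;-1 0 0 0 0;-1 0 0 0 0;-1 0 0 0 0;-1 0 0 0 0;-1 0 0 0 0' && python3 -c "
from h import *
to(470,195.5,160,25.8)"
```

```text
time_s: 2.6
eef_pos: [470.4, 194.4, 9.9]
ee_rot: [-180.0, 0.0, 25.6]
wrist_force: [-1.2, 0.2, 0.3]
opening: 0.85
time_s: 3.4
eef_pos: [470.7, 194.1, 10.5]
ee_rot: [-180.0, -0.0, 25.5]
wrist_force: [-3.0, -0.8, 7.6]
opening: 0.549
row [ 0.    -0.008 -0.747] -0.006 | at [470.7 194.1  10.5] [-180.    -0.    25.5] j [-39.  29.  16. 117. -13.  35.  12.] f [-3.  -0.8  7.6] op 51.6 t 3.4
```

```bash
python3 -m jog '-1 0 0 -0.05 0;-1 0 0 -0.15 0;-1 0 0 -0.3 0;-1 0 0 -0.45 0;-1 0 0 -0.6 0;-1 0 0 -0.75 0;-1 0 0 -0.82 0;-1 0 0 -0.82 0' && python3 -c "
from h import *
s=read_state();cv2.imwrite('pics/w2.png',cv2.resize(get_image('wrist')[:,:,::-1],(768,576)))
c=np.radians(-18.3);x,y=-5,53.5
X=467.6+x*np.cos(c)-y*np.sin(c);Y=-129+x*np.sin(c)+y*np.cos(c);print(X,Y)
to(X,Y,175,71.7)"
```

```text
time_s: 4.2
eef_pos: [471.2, 194.3, 176.2]
ee_rot: [-180.0, -0.2, 25.5]
wrist_force: [1.1, 0.3, -5.6]
opening: 0.548
479.6514690060467 -76.63577466632111
row [-0.542  1.241 -0.003] -1.026 | at [470.6 194.1 174.6] [-1.80e+02 -1.00e-01  2.55e+01] j [-43.  15.  20. 111.  -6.  55.   5.] f [ 0.1  0.9 -6.3] op 51.7 t 4.25
```

View pics/w2.png

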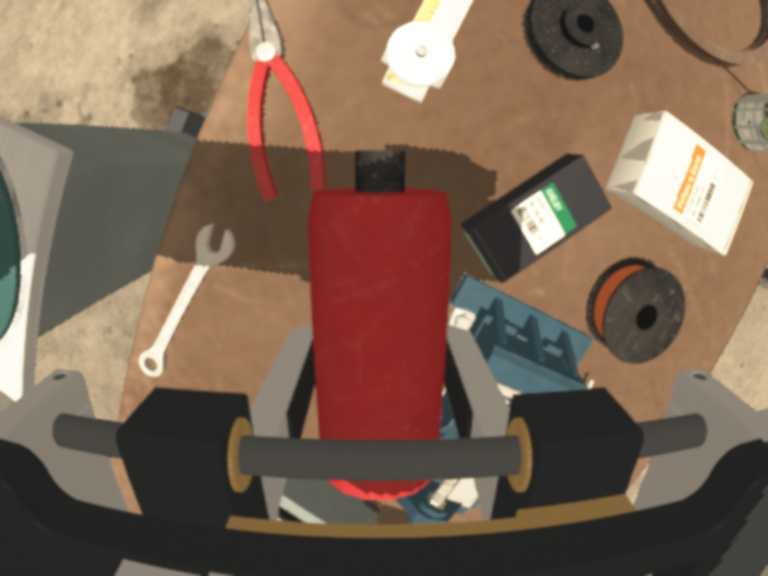

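```bash
python3 -c "
from h import *
for dz in(17,35):
  for uv in((380,190),(382,498)):
    p=wray(uv,175+dz-(20 if uv[1]>400 else 0),[0,0,175],[180,0,0]);print(dz,uv,p)"
python3 -m jog '-1 -0.07 0.15 0 -0.15;-1 -0.13 0.3 0 -0.3;-1 -0.2 0.45 0 -0.45;-1 -0.26 0.6 0 -0.6;-1 -0.32 0.75 0 -0.75;-1 -0.38 0.88 0 -0.9;-1 -0.42 0.97 0 -1;-1 -0.42 0.97 0 -1' && python3 -c "
from h import *
to(479.65,-76.6,175,71.7)"
```

```text
17 (380, 190) [ 1.34028871 67.72392147]
17 (382, 498) [  2.61479334 -93.90921225]
35 (380, 190) [ 1.32467238 68.96025381]
35 (382, 498) [  2.47488682 -76.82860804]
time_s: 5.05
eef_pos: [477.4, -20.1, 173.0]
ee_rot: [-179.9, 0.1, 70.4]
wrist_force: [0.2, 0.0, -4.3]
opening: 0.549
row [-0.262  0.105 -0.01 ] -0.028 | at [477.4 -20.1 173. ] [-1.799e+02  1.000e-01  7.040e+01] j [-21.  11.  22. 115.  -5.  54.  74.] f [ 0.2  0.  -4.3] op 51.6 t 5.05
```

```bash
python3 -c "
from h import *
for z in(17,26):
 for uv in((380,190),(380,151)):print(z,uv,wray(uv,175+z,[0,0,175],[180,0,0]))"
python3 -m jog '-1 -0.1 0.04 -0.05 -0.03;-1 -0.2 0.08 -0.1 -0.03;-1 -0.262 0.105 -0.1 -0.03;-1 -0.262 0.105 -0.1 -0.03;-1 -0.262 0.105 -0.1 -0.03' && python3 -c "
from h import *
s=read_state();print(s['eef_pos'],s['ee_rot']);cv2.imwrite('pics/w3.png',cv2.resize(get_image('wrist')[:,:,::-1],(768,576)))
cv2.imwrite('pics/sc3.png',get_image('scene')[:,:,::-1]);cv2.imwrite('pics/sd3.png',get_image('side')[:,:,::-1])
to(479.65,-76.6,175,71.7)"
```

```text
17 (380, 190) [ 1.2445804  66.86283841]
17 (380, 151) [ 1.23481348 81.05300675]
26 (380, 190) [ 1.23125366 67.47817889]
26 (380, 151) [ 1.22202913 80.88033514]
time_s: 5.55
eef_pos: [480.1, -72.9, 193.2]
ee_rot: [-179.9, 0.0, 71.8]
wrist_force: [0.3, 0.5, -5.2]
opening: 0.55
[480.12366259 -72.89212059 193.22239752] [-1.79912979e+02  2.45159892e-02  7.18352800e+01]
row [-0.02   0.003  0.093] 0.005 | at [480.4 -72.7 193.6] [-180.     0.    71.9] j [-16.  11.  24. 113.  -5.  57.  82.] f [ 0.2  0.1 -5.4] op 51.9 t 5.7
```

View pics/w3.png

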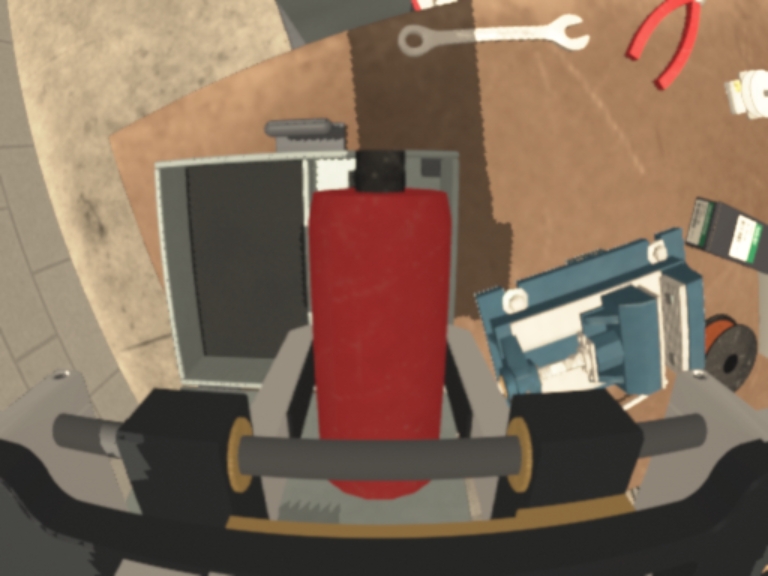

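Run:
```python
from h import *
p,r=[480.25,-72.8,193.3],[-179.95,0.02,71.86]
W=lambda u,z=70:wray(u,z,p,r)
v=[467.6,-129,np.radians(-18.3)]
m=place([[-90,110,70],[-90,-110,70],[90,-110,70]],v)[:,:2]
o=np.array([W(u) for u in[(458,152),(156,163),(183,388)]])
print(m.round(1),o.round(1))
d=o[0]-o[1];print("yaw",np.degrees(np.arctan2(d[1],d[0]))-90,np.linalg.norm(d),np.linalg.norm(o[2]-o[1]))
for x,y in((2,53.5),(2,52)):
  t=place([[x,y,0]],v)[0];print(t);to(t[0],t[1],90,71.7)
```

```text
[[ 416.7    3.7]
 [ 347.6 -205.2]
 [ 518.5 -261.7]] [[ 417.2    4.8]
 [ 351.  -201. ]
 [ 523.6 -257.5]]
yaw -17.831308462397587 216.1899920323056 181.63611758385073
[486.29744735 -78.83372186   0.        ]
row [-0.02   0.038  0.518] 0.005 | at [480.4 -72.7 193.6] [-180.     0.    71.9] j [-16.  11.  24. 113.  -5.  57.  82.] f [ 0.2  0.1 -5.4] op 51.9 t 5.7
[485.82645867 -80.25786007   0.        ]
row [-0.028  0.038  0.518] 0.005 | at [480.4 -72.7 193.6] [-180.     0.    71.9] j [-16.  11.  24. 113.  -5.  57.  82.] f [ 0.2  0.1 -5.4] op 51.9 t 5.7
```

```bash
python3 -m jog '-1 -0.006 0.038 0.1 0.01;-1 -0.012 0.04 0.25 0.01;-1 -0.012 0.04 0.4 0.01;-1 -0.012 0.04 0.5 0.01;-1 -0.012 0.04 0.6 0.01;-1 -0.012 0.04 0.65 0.01;-1 -0.012 0.04 0.65 0.01' && python3 -c "
from h import *
to(487.5,-77.5,21.5,71.8)"
```

```text
time_s: 6.4
eef_pos: [486.8, -78.0, 63.1]
ee_rot: [-179.9, 0.0, 71.4]
wrist_force: [-0.6, 0.1, -4.4]
opening: 0.553
row [0.004 0.003 0.208] -0.008 | at [486.8 -78.   63.1] [-179.9    0.    71.4] j [-12.  23.  21. 118. -13.  41.  89.] f [-0.6  0.1 -4.4] op 52.0 t 6.4
```

```bash
python3 -m jog '-1 0.004 0.003 0.05 0;-1 0.004 0.003 0.1 0;-1 0.004 0.003 0.14 0;-1 0.004 0.003 0.17 0;-1 0.004 0.003 0.19 0;-1 0.004 0.003 0.2 0;-1 0.004 0.003 0.2 0' && python3 -c "
from h import *
to(487.5,-77.5,21.5,71.8)"
```

```text
time_s: 7.1
eef_pos: [488.2, -77.9, 24.0]
ee_rot: [-180.0, 0.0, 71.4]
wrist_force: [0.7, 0.2, -4.7]
opening: 0.548
row [ 0.001 -0.004  0.012] -0.009 | at [488.2 -77.9  24. ] [-180.     0.    71.4] j [-11.  27.  20. 119. -15.  36.  91.] f [ 0.7  0.2 -4.7] op 51.5 t 7.1
```

No contact yet; lower in small steps to feel the ribs.

```bash
python3 -m jog '-1 0 0 0.006 0;-1 0 0 0.012 0;-1 0 0 0.012 0;-1 0 0 0.012 0' && python3 -m jog '-1 0 0 0.006 0;-1 0 0 0.01 0;-1 0 0 0.01 0'
```

```text
time_s: 7.5
eef_pos: [488.4, -77.9, 21.8]
ee_rot: [180.0, -0.0, 71.4]
wrist_force: [0.9, 0.4, -5.1]
opening: 0.552
time_s: 7.8
eef_pos: [488.8, -77.9, 20.8]
ee_rot: [180.0, -0.0, 71.4]
wrist_force: [-7.5, 0.9, 25.5]
opening: 0.55
```

```bash
python3 -m jog '-0.05 0 0 -0.003 0;0.1 0 0 -0.003 0;0.3 0 0 -0.003 0;0.3 0 0 -0.003 0;0.3 0 0 -0.003 0;0.3 0 0 -0.003 0' && python3 -m jog '0.3 0 0 -0.1 0;0.3 0 0 -0.25 0;0.3 0 0 -0.5 0;0.3 0 0 -0.75 0;0.3 0 0 -1 0;0.3 0 0 -1 0' && python3 -c "
from h import *
s=read_state();print(s['eef_pos'],s['ee_rot']);cv2.imwrite('pics/w4.png',cv2.resize(get_image('wrist')[:,:,::-1],(768,576)))
to(566.5,281,200,151)"
```

```text
time_s: 8.4
eef_pos: [488.3, -77.9, 20.3]
ee_rot: [180.0, 0.0, 71.4]
wrist_force: [-0.3, 0.4, 0.1]
opening: 0.649
time_s: 9.0
eef_pos: [490.9, -78.3, 226.1]
ee_rot: [179.5, -0.2, 71.4]
wrist_force: [0.7, 0.2, -1.6]
opening: 0.652
[490.86794696 -78.30929099 226.13920506] [179.52579036  -0.18523149  71.39347028]
row [ 1.823 -0.208  0.118] -1.768 | at [489.7 -77.9 223.1] [ 1.797e+02 -1.000e-01  7.140e+01] j [-17.  10.  26. 110.  -5.  61.  82.] f [ 0.3  0.3 -0. ] op 61.1 t 9.05
```

View pics/w4.png

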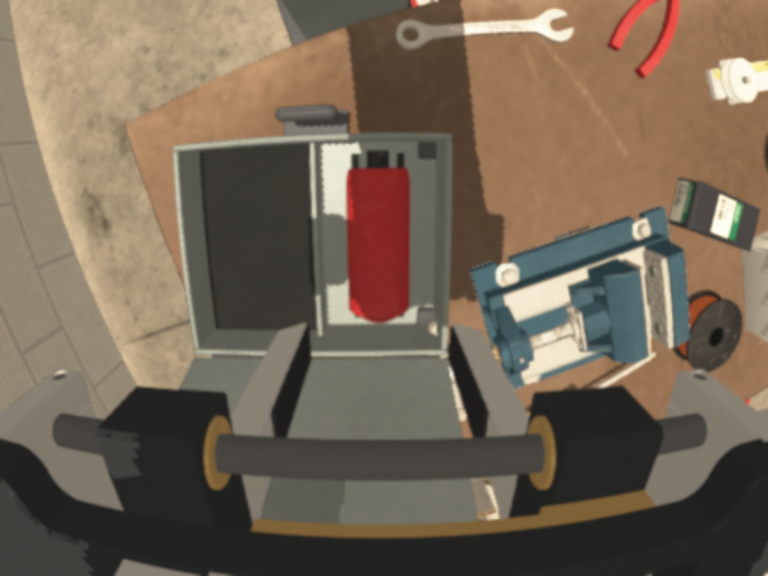

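```bash
python3 -m jog '0.7 0.2 -0.02 0 -0.1;0.7 0.4 -0.04 0 -0.25;0.7 0.6 -0.06 0 -0.4;0.7 0.8 -0.08 0 -0.55;0.7 1 -0.1 0.05 -0.7;0.7 1 -0.1 0.05 -0.85;0.7 1 -0.1 0.05 -1;0.7 1 -0.1 0.05 -1' && python3 -c "
from h import *
to(566.5,281,200,151)"
```

```text
time_s: 9.85
eef_pos: [532.5, 118.0, 208.9]
ee_rot: [-179.9, -0.0, 116.5]
wrist_force: [0.2, -0.7, -0.1]
opening: 0.854
row [0.653 0.516 0.044] -0.766 | at [532.5 118.  208.9] [-179.9   -0.   116.5] j [-26.  16.  12. 104.  -4.  61. 104.] f [ 0.2 -0.7 -0.1] op 80.3 t 9.85
```

```bash
python3 -m jog '0.7 0.15 0.12 0 -0.15;0.7 0.3 0.24 0 -0.3;0.7 0.45 0.36 0 -0.45;0.7 0.6 0.47 0.02 -0.6;0.7 0.653 0.516 0.04 -0.75;0.7 0.653 0.516 0.04 -0.766;0.7 0.653 0.516 0.04 -0.766' && python3 -c "
from h import *
to(566.5,281,200,151)
s=read_state();print(s['eef_pos'],s['ee_rot']);cv2.imwrite('pics/w5.png',cv2.resize(get_image('wrist')[:,:,::-1],(768,576)))"
```

```text
time_s: 10.55
eef_pos: [567.3, 279.9, 201.5]
ee_rot: [-179.9, -0.0, 150.6]
wrist_force: [1.1, -0.0, -0.6]
opening: 0.852
row [0.006 0.003 0.008] -0.009 | at [567.3 279.9 201.5] [-179.9   -0.   150.6] j [-31.  25.   3.  92.  -1.  64. 123.] f [ 1.1 -0.  -0.6] op 80.1 t 10.55
[567.32887164 279.9017453  201.52602786] [-1.79923634e+02 -2.29962650e-02  1.50585250e+02]
```

View pics/w5.png

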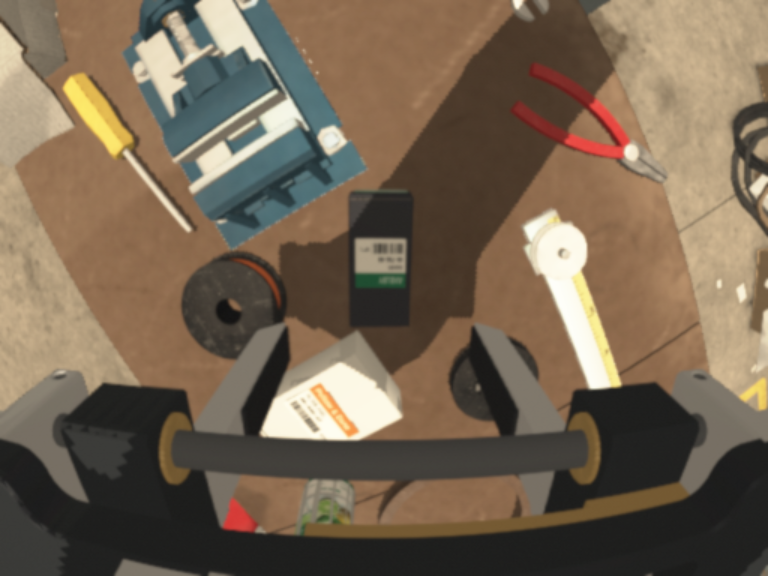

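Run:
```python
from h import *
p,r=[567.3,279.9,201.5],[-179.92,-.02,150.6]
c=np.array([wray(u,36,p,r) for u in[(349,195),(412,194),(409,326),(350,324)]]);print(c.round(1),c.mean(0))
for i,j in((0,3),(1,2)):
  d=c[j]-c[i];print(np.degrees(np.arctan2(d[1],d[0])),np.linalg.norm(d))
print(np.linalg.norm(c[0]-c[1]),np.linalg.norm(c[2]-c[3]))
print("spool",wray((230,310),36,p,r),"edge",wray((284,310),20,p,r),"bigbox near",wray((362,335),51,p,r))
x,y=c.mean(0);to(x,y,6,151)
```

```text
[[563.2 224.6]
 [520.4 247.8]
 [574.1 342. ]
 [615.9 316.4]] [568.39227205 282.72115854]
60.148429121393654 105.8476699420102
60.31783324832417 108.44238940739393
48.615399601898204 48.941108784333096
spool [699.78258898 256.13124408] edge [663.79051137 282.17436347] bigbox near [608.54021897 324.71797545]
row [0.004 0.017 0.98 ] -0.01 | at [567.5 279.5 202. ] [-179.9    0.   150.5] j [-31.  25.   3.  92.  -1.  64. 123.] f [-1.   0.4 -0.1] op 79.8 t 10.6
```

```bash
python3 -m jog '0.7 0.003 0.014 0.2 0;0.7 0.003 0.014 0.4 0;0.7 0.003 0.014 0.6 0;0.7 0.003 0.014 0.75 0;0.7 0.003 0.014 0.87 0;0.7 0.003 0.014 0.94 0;0.7 0.003 0.014 0.98 0;0.7 0.003 0.014 0.98 0' && python3 -m jog '-1 0 0 0 0;-1 0 0 0 0;-1 0 0 0 0;-1 0 0 0 0;-1 0 0 0 0;-1 0 0 0 0;-1 0 0 0 0'  && python3 -m jog '-1 0 0 -0.05 0;-1 0 0 -0.15 0;-1 0 0 -0.3 0;-1 0 0 -0.5 0;-1 0 0 -0.7 0;-1 0 0 -0.9 0;-1 0 0 -1 0;-1 0 0 -1 0' && python3 -c "
from h import *
t=place([[0,-53.5,0]],[469,-127.3,np.radians(-18.1)])[0];print(t)
to(t[0],t[1],200,71.8)"
```

```text
time_s: 11.4
eef_pos: [568.3, 283.2, 6.1]
ee_rot: [-180.0, -0.0, 150.8]
wrist_force: [0.8, 0.4, -0.1]
opening: 0.851
time_s: 12.1
eef_pos: [568.6, 283.8, 6.8]
ee_rot: [180.0, 0.0, 150.9]
wrist_force: [-1.6, -0.6, 6.9]
opening: 0.546
time_s: 12.9
eef_pos: [569.4, 284.2, 210.1]
ee_rot: [179.8, 0.2, 150.9]
wrist_force: [0.3, 1.1, -2.3]
opening: 0.542
[ 452.37881101 -178.15259164    0.        ]
row [-0.614 -2.305  0.042] 1.757 | at [569.4 284.2 210.1] [179.8   0.2 150.9] j [-31.  25.   3.  91.  -1.  64. 123.] f [ 0.3  1.1 -2.3] op 50.9 t 12.9
```

```bash
python3 -m jog '-1 -0.06 -0.2 0 0.15;-1 -0.12 -0.4 0 0.3;-1 -0.18 -0.6 0 0.45;-1 -0.25 -0.8 0 0.6;-1 -0.3 -0.97 0 0.75;-1 -0.3 -0.97 0 0.9;-1 -0.3 -0.97 0 1;-1 -0.3 -0.97 0 1' && python3 -c "
from h import *
to(452.4,-178.2,200,71.8)"
```

```text
time_s: 13.7
eef_pos: [525.7, 84.8, 205.6]
ee_rot: [-179.9, 0.0, 105.8]
wrist_force: [-0.9, 1.1, -3.0]
opening: 0.545
row [-1.166 -0.71   0.029] 0.755 | at [525.7  84.8 205.6] [-179.9    0.   105.8] j [-25.  15.  14. 106.  -4.  60.  97.] f [-0.9  1.1 -3. ] op 51.2 t 13.7
```

```bash
python3 -m jog '-1 -0.15 -0.12 0 0.15;-1 -0.3 -0.24 0 0.3;-1 -0.45 -0.36 0 0.45;-1 -0.6 -0.48 0 0.6;-1 -0.75 -0.58 0 0.7;-1 -0.9 -0.65 0 0.755;-1 -1 -0.7 0 0.755;-1 -1 -0.7 0 0.755' && python3 -c "
from h import *
to(452.4,-178.2,200,71.8)"
```

```text
time_s: 14.5
eef_pos: [445.3, -148.2, 206.0]
ee_rot: [-180.0, 0.1, 71.9]
wrist_force: [1.5, 1.1, -2.3]
opening: 0.543
row [-0.131  0.08   0.03 ] 0.001 | at [ 445.3 -148.2  206. ] [-1.80e+02  1.00e-01  7.19e+01] j [-11.   8.  28. 115.  -5.  58.  91.] f [ 1.5  1.1 -2.3] op 51.0 t 14.5
```

```bash
python3 -m jog '-1 -0.131 0.08 0.03 0;-1 -0.131 0.08 0.2 0;-1 -0.131 0.08 0.4 0;-1 -0.131 0.08 0.55 0;-1 -0.131 0.08 0.68 0;-1 -0.131 0.08 0.76 0;-1 -0.131 0.08 0.8 0;-1 -0.131 0.08 0.83 0' && python3 -m jog '-1 0 0 0 0;-1 0 0 0 0' && python3 -c "
from h import *
to(452.4,-178.2,31.5,71.8)"
```

```text
time_s: 15.3
eef_pos: [453.4, -175.0, 39.8]
ee_rot: [-180.0, 0.0, 72.0]
wrist_force: [-0.3, -0.0, -0.7]
opening: 0.54
time_s: 15.5
eef_pos: [453.8, -175.5, 40.9]
ee_rot: [180.0, -0.0, 71.9]
wrist_force: [-0.4, -0.0, -1.1]
opening: 0.54
row [-0.015 -0.003  0.047] 0.003 | at [ 453.8 -175.5   40.9] [180.   -0.   71.9] j [ -3.  25.  25. 120. -17.  38. 105.] f [-0.4 -0.  -1.1] op 50.8 t 15.5
```

```bash
python3 -m jog '-1 -0.01 0 0.01 0;-1 -0.01 0 0.02 0;-1 -0.01 0 0.03 0;-1 -0.01 0 0.038 0;-1 -0.01 0 0.038 0;-1 -0.01 0 0.038 0' && python3 -m jog '-1 0 0 0.005 0;-1 0 0 0.01 0;-1 0 0 0.01 0'
```

```text
time_s: 16.1
eef_pos: [452.8, -177.4, 32.7]
ee_rot: [-180.0, 0.0, 71.9]
wrist_force: [0.3, -0.5, -1.6]
opening: 0.546
time_s: 16.4
eef_pos: [453.0, -177.5, 31.6]
ee_rot: [180.0, -0.0, 71.9]
wrist_force: [-7.7, 3.1, 26.5]
opening: 0.543
```

```bash
python3 -m jog '-0.05 0 0 -0.003 0;0.1 0 0 -0.003 0;0.25 0 0 -0.003 0;0.25 0 0 -0.003 0;0.25 0 0 -0.003 0;0.25 0 0 -0.003 0' && python3 -m jog '0.25 0 0 -0.1 0;0.25 0 0 -0.25 0;0.25 0 0 -0.5 0;0.25 0 0 -0.75 0;0.25 0 0 -1 0;0.25 0 0 -1 0' && python3 -m jog '-1 0 0 -0.15 0;-1 0 0 -0.3 0;-1 0 0 -0.3 0;-1 0 0 -0.3 0' && python3 -c "
from h import *
a=get_image('wrist')[:,:,::-1];b=get_image('side')[:,:,::-1];c=get_image('scene')[:,:,::-1]
w=cv2.resize(a[60:260,60:400],(400,235));
o=np.zeros((600,800,3),np.uint8);o[:340,:400]=cv2.resize(b[140:340,160:395],(400,340));o[:340,400:]=cv2.resize(c[160:360,235:470],(400,340));o[340:575,:400]=w
cv2.imwrite('pics/m6.png',o);cv2.imwrite('pics/side6.png',b);cv2.imwrite('pics/scene6.png',c)
t=place([[185,0,0]],[469,-127.3,np.radians(-18.1)])[0];print(t)
to(t[0],t[1],300,71.9)"
```

```text
time_s: 17.0
eef_pos: [452.8, -177.5, 31.2]
ee_rot: [-180.0, 0.0, 71.9]
wrist_force: [-0.6, -0.3, -0.2]
opening: 0.624
time_s: 17.6
eef_pos: [455.1, -178.4, 237.0]
ee_rot: [179.5, -0.1, 71.9]
wrist_force: [0.7, -0.6, -1.2]
opening: 0.625
time_s: 18.0
eef_pos: [452.8, -177.4, 291.2]
ee_rot: [180.0, -0.0, 71.9]
wrist_force: [-0.6, 0.4, 0.5]
opening: 0.324
[ 644.84541035 -184.77513948    0.        ]
row [ 0.263  0.926 -0.05 ] 0.0 | at [ 452.3 -177.3  290.3] [-179.9    0.    71.9] j [-11.   5.  31. 106.  -3.  69.  93.] f [0.5 0.6 0.5] op 18.4 t 18.15
```

View pics/m6.png

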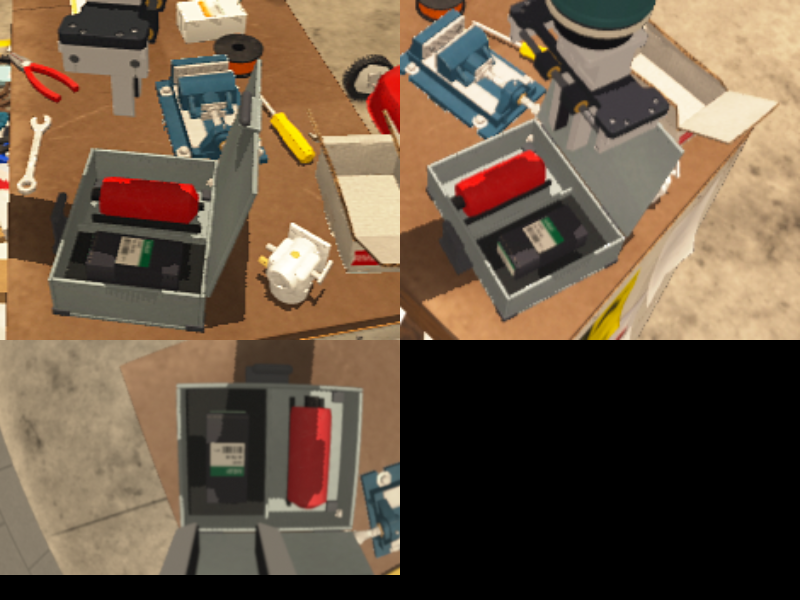

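```bash
python3 -m jog '-1 0.1 0.1 -0.05 0;-1 0.2 0.25 -0.05 0;-1 0.263 0.4 -0.05 0;-1 0.263 0.55 -0.05 0;-1 0.263 0.7 -0.05 0;-1 0.263 0.85 -0.05 0;-1 0.263 0.93 -0.05 0;-1 0.263 0.93 -0.05 0' && python3 -c "
from h import *
to(645,-185,215,71.9)"
```

```text
time_s: 18.95
eef_pos: [646.8, -185.7, 298.9]
ee_rot: [-179.9, 0.1, 71.9]
wrist_force: [-0.1, 0.7, 0.4]
opening: -0.001
row [ 0.001 -0.008  0.42 ] -0.0 | at [ 646.8 -185.7  298.9] [-1.799e+02  1.000e-01  7.190e+01] j [ -6.  28.  29.  79. -13.  77.  95.] f [-0.1  0.7  0.4] op -0.1 t 18.95
```

```bash
python3 -m jog '-1 0 0 0.1 0;-1 0 0 0.2 0;-1 0 0 0.3 0;-1 0 0 0.4 0;-1 0 0 0.42 0;-1 0 0 0.42 0' && python3 -m jog '-1 0 -0.05 0 0;-1 0 -0.12 0 0;-1 0 -0.19 0 0;-1 0 -0.26 0 0;-1 0 -0.33 0 0;-1 0 -0.4 0 0;-1 0 -0.4 0 0' && python3 -c "
from h import *
s=read_state();p=s['eef_pos']-np.array([469,-127.3,0]);print((p@np.array([[np.cos(-.3159),-np.sin(-.3159),0],[np.sin(-.3159),np.cos(-.3159),0],[0,0,1]])).round(1),s['wrist_force'])"
```

```text
time_s: 19.55
eef_pos: [645.4, -185.0, 216.9]
ee_rot: [-179.9, 0.0, 71.9]
wrist_force: [0.7, 0.1, 0.8]
opening: 0.007
time_s: 20.25
eef_pos: [568.9, -160.0, 218.7]
ee_rot: [179.9, -0.1, 71.9]
wrist_force: [1.4, -0.4, 0.9]
opening: 0.005
[ 1.052e+02 -1.000e-01  2.187e+02] [ 1.38874139 -0.35170218  0.94885588]
```

```bash
cat >> h.py <<'E'
def cs():
    s=read_state();p=s['eef_pos']-np.array([469,-127.3,0]);c,n=np.cos(-.3159),np.sin(-.3159)
    p=np.array([c*p[0]+n*p[1],-n*p[0]+c*p[1],p[2]]);print("case",p.round(1),s['wrist_force'].round(1));return p
def arc(a,d=150):
    p=cs()
    for k in a:
        k=np.radians(k);x=98-d*np.cos(k)+7*np.sin(k);z=70+d*np.sin(k)+7*np.cos(k);print(round(np.degrees(k)),"y",round((x-p[0])/200,3),"z",round((p[2]-z)/200,3))
E
python3 -m jog '-1 0 -0.13 0 0;-1 0 -0.26 0.026 0;-1 0 -0.32 0.05 0;-1 0 -0.38 0.077 0;-1 0 -0.437 0.11 0;-1 0 -0.49 0.147 0;-1 0 -0.54 0.19 0;-1 0 -0.54 0.19 0' && python3 -c "
from h import *
arc([40,35,30,25,20,15,12,8])"
```

```text
time_s: 21.05
eef_pos: [466.5, -126.6, 179.2]
ee_rot: [-180.0, -0.0, 71.9]
wrist_force: [-0.5, 0.1, 0.2]
opening: 0.004
case [-2.500e+00 -1.000e-01  1.792e+02] [-0.5  0.1  0.2]
40 y -0.049 z 0.037
35 y -0.092 z 0.087
30 y -0.129 z 0.141
25 y -0.162 z 0.197
20 y -0.19 z 0.257
15 y -0.213 z 0.318
12 y -0.224 z 0.356
8 y -0.235 z 0.407
```

```bash
python3 -c "
from h import *
b=get_image('side')[:,:,::-1]
cv2.imwrite('pics/s7.png',cv2.resize(b[90:340,130:430],(600,500)))"
```

```text
(no output)
```

View pics/s7.png

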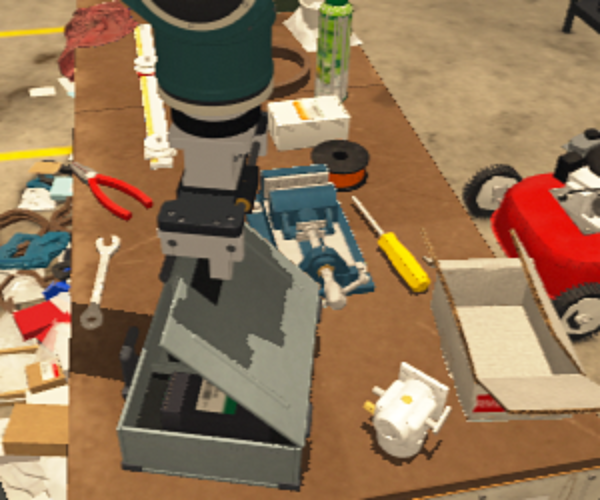

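```bash
python3 -m jog '-1 0 -0.049 0.037 0;-1 0 -0.092 0.087 0;-1 0 -0.129 0.141 0;-1 0 -0.162 0.197 0;-1 0 -0.19 0.257 0;-1 0 -0.213 0.318 0;-1 0 -0.224 0.356 0;-1 0 -0.23 0.38 0' && python3 -c "
from h import *
arc([8,6,5,4.6,2,0])"
```

```text
time_s: 21.9
eef_pos: [422.8, -112.4, 102.4]
ee_rot: [-179.9, 0.0, 71.9]
wrist_force: [-0.2, -0.5, 0.1]
opening: 0.003
case [-48.5  -0.2 102.4] [-0.2 -0.5  0.1]
8 y -0.005 z 0.023
6 y -0.01 z 0.049
5 y -0.012 z 0.062
5 y -0.012 z 0.067
2 y -0.016 z 0.101
0 y -0.018 z 0.127
```

Now a little further over the pad (case x ≈ −60) and gently down onto the catch.

```bash
python3 -m jog '-1 0 -0.03 0.01 0;-1 0 -0.05 0.02 0;-1 0 -0.05 0.03 0;-1 0 -0.05 0.04 0;-1 0 -0.05 0.05 0;-1 0 -0.05 0.055 0;-1 0 -0.05 0.055 0' && python3 -c "
from h import *
cs()"
```

```text
time_s: 22.6
eef_pos: [414.0, -109.4, 92.2]
ee_rot: [-180.0, 0.0, 71.9]
wrist_force: [-1.2, -0.4, 0.7]
opening: 0.005
case [-57.8  -0.1  92.2] [-1.2 -0.4  0.7]
```

```bash
for i in 1 2; do python3 -m jog '-1 0 0 0.005 0;-1 0 0 0.01 0;-1 0 0 0.01 0' | egrep 'pos|force'; done
```

```text
eef_pos: [414.0, -109.5, 90.2]
wrist_force: [0.5, 0.1, 0.7]
eef_pos: [414.0, -109.5, 88.4]
wrist_force: [-3.1, 0.5, 8.1]
```

```bash
for i in 1 2; do python3 -m jog '-1 0 0 0.005 0;-1 0 0 0.005 0' | egrep 'pos|force'; done
```

```text
eef_pos: [414.1, -109.5, 87.9]
wrist_force: [-6.6, 1.6, 23.8]
eef_pos: [414.2, -109.5, 87.3]
wrist_force: [-11.9, 2.1, 38.9]
```

```bash
python3 -m jog '-1 0 0 0 0;-1 0 0 0 0;-1 0 0 0 0' | egrep 'pos|force'; python3 -c "
from h import *
s=read_state();print(s['ft_torque'])
b=get_image('side')[:,:,::-1];c=get_image('scene')[:,:,::-1]
cv2.imwrite('pics/x8.png',c);cv2.imwrite('pics/y8.png',b)
# predicted free-edge corners for lid angles, both views
for a in(0,.04,.08,.12):
  m=place([[90-180*np.cos(a)+6*np.sin(a),y,70+180*np.sin(a)+6*np.cos(a)] for y in(-110,110)],[469,-127.3,-.3159]);print(a,proj('scene',m).round(1).tolist(),proj('side',m).round(1).tolist())
o=np.hstack([cv2.resize(b[230:320,180:280],(400,360)),cv2.resize(c[240:345,250:350],(400,420))[:360]])
cv2.imwrite('pics/z8.png',o)"
```

```text
eef_pos: [414.2, -109.5, 87.3]
wrist_force: [-11.3, 1.8, 37.8]
[ 0.6467944   3.10841332 -0.01898763]
0 [[297.4, 334.1], [249.7, 254.7]] [[188.2, 301.2], [213.9, 223.7]]
0.04 [[297.8, 332.6], [249.8, 253.0]] [[188.0, 299.0], [213.9, 221.5]]
0.08 [[298.3, 331.1], [250.1, 251.2]] [[187.9, 296.7], [213.9, 219.3]]
0.12 [[299.0, 329.4], [250.4, 249.3]] [[187.9, 294.5], [214.1, 217.1]]
```

View pics/z8.png

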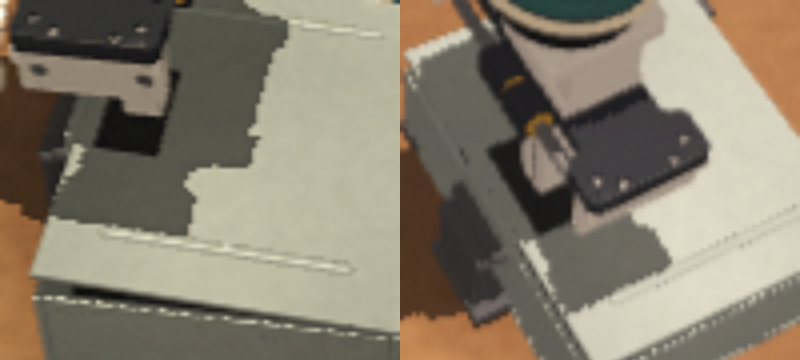

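```bash
python3 -m jog '-1 0 0 0 0;-1 0 0 0 0;-1 0 0 0 0;-1 0 0 0 0;-1 0 0 0 0;-1 0 0 0 0;-1 0 0 0 0;-1 0 0 0 0' | egrep 'time|pos|force';python3 -m jog '-1 0 0 0.003 0;-1 0 0 0.003 0;-1 0 0 0.003 0' | egrep 'pos|force'; python3 -c "
from h import *
import numpy as np
s=read_state();print(s['eef_pos'])
for n,f0,f1 in(('side','y8','side0'),):
  pass"
```

```text
time_s: 24.8
eef_pos: [414.2, -109.5, 87.3]
wrist_force: [-12.9, 1.0, 39.1]
eef_pos: [414.2, -109.5, 87.0]
wrist_force: [-15.3, 3.2, 50.1]
[ 414.24099149 -109.46729641   87.04004156]
```

```bash
for i in 1 2; do python3 -m jog '-1 0 0 0.004 0;-1 0 0 0.004 0' | egrep 'force';python3 -c "
from h import *
print(read_state()['eef_pos'].round(2))"; done
```

```text
wrist_force: [-9.3, 2.7, 28.6]
[ 413.97 -109.38   85.63]
wrist_force: [-6.2, 2.7, 18.7]
[ 413.78 -109.37   84.46]
```

```bash
for i in 1 2 3 4; do python3 -m jog '-1 0 0 0.005 0;-1 0 0 0.01 0' | egrep 'force';python3 -c "
from h import *
print(read_state()['eef_pos'].round(2))"; done
```

```text
wrist_force: [-6.4, 1.4, 12.9]
[ 413.59 -109.31   82.27]
wrist_force: [-5.4, 1.2, 6.5]
[ 413.42 -109.25   80.03]
wrist_force: [-1.8, 0.9, 0.8]
[ 413.79 -109.35   77.96]
wrist_force: [-7.8, 2.0, 28.0]
[ 414.28 -109.5    76.28]
```

```bash
python3 -m jog '-1 0 0 0.003 0;-1 0 0 0.003 0;-1 0 0 0.003 0' | egrep 'pos|force'; python3 -c "
from h import *
cv2.imwrite('pics/p9.png',get_image('side')[:,:,::-1])"; python3 -m jog '-1 0 0 -0.01 0;-1 0 0 -0.02 0;-1 0 0 -0.04 0;-1 0 0 -0.04 0'|egrep 'pos|force'; python3 -m jog '-1 0 0 0.01 0;-1 0 0 0.02 0;-1 0 0 0.028 0;-1 0 0 0.028 0'|egrep 'pos|force';python3 -m jog '-1 0 0 0.005 0;-1 0 0 0.008 0;-1 0 0 0.008 0'|egrep 'pos|force'
```

```text
eef_pos: [414.3, -109.5, 76.2]
wrist_force: [-9.2, 2.3, 27.1]
eef_pos: [414.3, -109.5, 83.9]
wrist_force: [-0.8, -0.5, 0.5]
eef_pos: [413.8, -109.4, 77.5]
wrist_force: [-0.5, -1.4, 0.0]
eef_pos: [414.1, -109.5, 76.6]
wrist_force: [-3.1, 1.4, 11.4]
```

```bash
python3 -m jog '-1 0 0 -0.02 0;-1 0 0 -0.1 0;-1 0 0 -0.3 0;-1 0 0 -0.5 0;-1 0 0 -0.7 0;-1 0 0 -0.7 0;-1 0 0 -0.7 0;-1 0 0 -0.7 0' && python3 -c "
from h import *
b=get_image('side')[:,:,::-1];p=cv2.imread('pics/p9.png').astype(int);y=cv2.imread('pics/y8.png').astype(int)
r=np.s_[270:325,180:290]
print('vs pressed shut',np.abs(b[r].astype(int)-p[r]).mean(),'vs at catch',np.abs(b[r].astype(int)-y[r]).mean())
s0=cv2.imread('pics/side0.png').astype(int)
for n,q in(('pulley',np.s_[135:160,222:252]),('spool',np.s_[155:190,285:318]),('bigbox',np.s_[135:165,262:306])):
  print(n,np.abs(b[q].astype(int)-s0[q]).mean().round(1))
finish_job()"
```

```text
time_s: 28.55
eef_pos: [413.5, -109.3, 215.5]
ee_rot: [-179.9, 0.0, 71.9]
wrist_force: [-0.1, 0.5, -0.5]
opening: 0.001
vs pressed shut 9.333498622589532 vs at catch 12.824132231404958
pulley 19.0
spool 6.3
bigbox 3.4
the job is handed in; nothing more can be done
```

The case is packed and shut, and the job was handed in at about 28.6 s. No verdict is reported, so the result rests on the checks below.

**What I did**
- The cartridge is between the two ribs of its cradle. I lowered it until I felt contact and released it about 11 mm above its bench grip height, as expected.
- The long box is flat on the pad in the other bay, lowered and released the same way. The overhead and side pictures showed both parts in place.
- I swung the lid down slowly with the shut fingers and pressed on the thumb pad until the catch gave.

**Last checks**
- **Lid shut:** the fingertip bottomed at 76–77 mm, against 77 mm for a shut lid. After lifting off, a second touch met the lid at the same height, so the catch was holding.
- **Arm clear:** it was about 140 mm above the lid with no force on it.

**Checks that disagreed or were weak**
- **Press force:** the catch took about 50 N at the fingertip, not the stated 12 N. It then gave way gradually with the force falling. That stays under the 120 N wrist limit. It was finger contact rather than gripper body, so I judged that the 40 N limit did not apply.
- **Lid image comparison:** this was only weakly conclusive, with a difference of 9.3 from the shut picture and 12.8 from the at-catch picture. Moving shadows probably account for it.
- **Bystanders:** the big box and spool patches barely changed (3.4 and 6.3). The pulley patch differed more (19.0). I put that down to the arm or its shadow, since I planned the moves clear of the pulley and it looked undisturbed earlier, but I did not confirm it at the end.

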